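Nest the service-kit spares

TASK

Put away the four spares for the service kit, each in the black foam block whose yellow recess is cut to its shape: the glass parts jar in the round one, the fuse tin in the long rectangle, the finned heat sink in the medium rectangle and the plug-in relay in the small rectangle. Set each upright and flat on the floor of its recess, let go of it, and leave the standing block battery and the roll of red tape where they are.

Things in the scene. Friction and masses are not known exactly. Their poses are not given: they have to be found in the camera images.
- jar: Upright round glass jar of small spacers with a gold screw lid: about 50 mm across, 77 mm high; take it round the glass body, which is clear of the lid up to about 55 mm. Origin: centre of its underside, z up. About 0.16 kg. It stands on the bench mat, whose top is 3 mm above z = 0, as do all the spares.
- tin: Flat closed tin, white with a red-edged lid and tan top: 46 mm along its x, 76 mm along its y, 21 mm high; take it across its 46 mm width. Origin: centre of its underside, z up. About 0.06 kg. It starts within 23 degrees of the world axes, like the other spares.
- heat_sink: Black finned heat sink: 40 mm along its x, 50 mm along its y (the body's middle lies 1 mm to +y of the origin), 24 mm high; take it across its 40 mm width (the x direction). Origin: centre of its underside, z up. About 0.09 kg.
- relay: Plug-in relay in a clear box-shaped cover on a black base: 22 mm along its x, 28 mm along its y, 36 mm high, standing up. Origin: centre of its underside, z up. About 0.04 kg.
- nest_round: Fixed low black foam block on the 3 mm thick blue-grey bench mat, 92 x 92 mm and 9 mm high, with one round recess 66 mm across, open at the top, 6 mm deep, with a bright yellow floor 3 mm above the block's underside. For the jar. Origin: centre of the block's underside, below the middle of the recess; z up. Turned up to 17 degrees from square to the bench, x roughly away from the robot.
- nest_long: Fixed low black foam block on the 3 mm thick blue-grey bench mat, 86 (x) by 116 (y) mm and 9 mm high, with one rectangular recess 62 mm along its x and 92 mm along its y, open at the top, 6 mm deep, with a bright yellow floor 3 mm above the block's underside. For the fuse tin. Origin: centre of the block's underside, below the middle of the recess; z up. Turned up to 17 degrees from square to the bench, x roughly away from the robot.
- nest_medium: Fixed low black foam block on the 3 mm thick blue-grey bench mat, 82 (x) by 92 (y) mm and 9 mm high, with one rectangular recess 56 mm along its x and 66 mm along its y, open at the top, 6 mm deep, with a bright yellow floor 3 mm above the block's underside. For the heat sink. Origin: centre of the block's underside, below the middle of the recess; z up. Turned up to 17 degrees from square to the bench, x roughly away from the robot.
- nest_small: Fixed low black foam block on the 3 mm thick blue-grey bench mat, 64 (x) by 70 (y) mm and 9 mm high, with one rectangular recess 38 mm along its x and 44 mm along its y, open at the top, 6 mm deep, with a bright yellow floor 3 mm above the block's underside. For the relay. Origin: centre of the block's underside, below the middle of the recess; z up. Turned up to 17 degrees from square to the bench, x roughly away from the robot.
- block_battery: Bystander: loose blue and yellow block battery standing on end among the spares, 18 x 26 mm, 48 mm high. Origin: centre of its underside. To be left alone.
- tape_red: Bystander: loose roll of red insulating tape lying flat on the bench behind the mat, 66 mm across, 18 mm high. Origin: centre of its underside. To be left alone.
Things that resemble listed ones, but are neither listed nor needed, are in the scene too. Of the things that look like the heat_sink, the larger one is meant.

How it is judged:
By the outcome, as a careful person would: the job done as asked, in the order asked, and still so for the second after the job is handed in, with the robot touching nothing.
It also fails if it takes over 106 s, if anything falls off the work surface, if the arm or the gripper's body presses on something with over 40 N, if the wrist force passes 120 N, or if a joint passes its speed limit or range.

ROBOT

A 6-joint arm with a two-finger parallel gripper is mounted at the origin on a cart in front of the work surface, level with it; the furniture and walls round the work are solid. World frame = base frame: x ahead of the robot, y to its left, z up, the work surface at z = 0. Lengths are in mm, angles in degrees, forces in N, time in s.
With the tool pointing down it reaches from about 275 to 975 mm from the base axis. Payload 8.4 kg.
Tool frame: the origin (TCP) lies at the very end of the fingers, on their centre line; the grasp point (between the pads) lies 19 mm behind it; z points along the fingers, y is the line along which they close (so a half turn about z gives the same grasp; the last joint's range is limited). The gripper opens to 92 mm and grips with 3 to 60 N. Pads are 20 mm wide; open, the fingers measure 128 mm over their backs; the gripper's body (75 mm by 189 mm) begins 69 mm behind the grasp point.
Start: joints at [64.32, 20.225, 93.587, -0, 66.188, -0.138], TCP at [269.486, 563.919, 214.583] pointing down, gripper open.
Joint ranges: [-150.9, 150.9], [-52.94, 120.26], [3.33, 152.33], [-74.26, 254.26], [0, 154.13], [-172.89, 172.89]. Speed limits (degrees/s): [127.2, 127.2, 159.86, 180, 180, 180].

INTERFACE

Orientations are given as [roll, pitch, yaw] about the fixed x, y, z axes, in that order (R = Rz(yaw) Ry(pitch) Rx(roll)).
In Python, from workcell import ctrl, vision gives the robot as it stands. The module is installed in compiled form; this text tells all that it offers.
- The arm moves only by the shell command python3 -m creep 'ROWS' [FORCE]. ROWS is JSON, one flat list of numbers, 5 for each row, row after row: the shift along the tool's x, y, z each as a share of 0.25 m, from -1 to 1, then the turn about the tool's z as a share of 2 pi rad, from -1 to 1, then the opening, from 0 (shut) to 1 (fully open). A call has 1 to 8 rows; each row is the pose to reach, as a shift and turn from the pose commanded when the call began, along the tool's axes at that moment, turning the shorter way round; what a row does not reach only later rows make up. A row lasts 1/12 s, in which the tool goes at most 41.7 mm and 7.16 degrees, less where a joint would pass 70% of its speed; a pose out of reach is approached as far as the arm can. A call with a number of a shift or a turn outside -1 to 1 is refused whole. A call with a gripper value outside its range is refused whole. The fingers move at their own pace and stop on an object; FORCE is the grip in N (left out, the last holds). Time passes only in rows, so rows that repeat a pose let the fingers close. It gives the time, the measured TCP pose, the force, the opening and the grip force at its end, in the units of the state.
- ctrl.state(): the state, without advancing time (a new reading comes with each control period).
- vision.read_camera(name): name is "scene" or "top" or "wrist"; returns the picture (400x640x3 uint8, red, green, blue); there is no depth.
- vision.camera_info(name): a dict with "fx", "fy", "cx", "cy" (pixels), "R" (3x3) and "t" (3): a world point X has camera coordinates R X + t. Camera axes: x right, y down, z forward; pixel columns grow to the right and rows downward; lengths in mm; the calibration is good to about 2 mm. The wrist camera is an equidistant fisheye: a pixel r from the principal point sees the ray r / f radians off the axis. A picture is of the moment at which its call begins: read the wrist's pose just before it. camera_info takes no time and is no camera call; for the wrist camera it gives the pose at the moment of the call.
- ctrl.finish_job(): hands the job in; it is judged then, once.
Trained networks look in the newest picture that a camera, given by its name, has taken for a name from the list of things; names that differ only in an ending like _2 or _b are one class to them, and where a whole thing is asked for, a point or a joint stands for the part that bears it (a point fixed in the world has none). Each returns a list of dicts, best first, with "conf" (0 to 1); they miss things now and then, are a little off and sometimes report something else, mostly with a low value. They report only what shows in the picture. A call takes as long as a camera call. They do not tell look-alikes from the thing itself.
- vision.find_in(thing, camera): "location" ([x, y, z] in mm, in world coordinates, good to about 4 mm: the middle of the surface that is visible of it).
- vision.cut_out(thing, camera): "mask" (400x640 bool, what is visible of it).
The state is a dict: "time": time; "q": joint angles; "qd": joint speeds; "joint_torque": joint torques, N m; "eef_pos": TCP position; "tool_rot": TCP orientation; "contact_force": force on the tool from outside, world axes, zero at the start; "torque": the same for the moment, N m; "grip_width": finger opening in mm; "gripper_force": force on a finger pad.
Only numpy, scipy, OpenCV 4.12 (cv2) and the standard library are available. Lean on these libraries where they do the work, as an engineer would, in place of code of your own. Each camera call takes 0.05 s, during which the arm holds its last target. There are 200 camera calls.

## Working session

There is one attempt and no reset: what is moved stays moved. The work goes in short steps, Python scripts to look and compute and a shell command to move; the robot and the scene stay as the last step left them, time stands still between calls to the robot, and variables do not carry over. Pictures are saved under pics/ and viewed, at most 14 in all, crops included, and the job is handed in when it is done.

```bash
mkdir -p pics
python3 - <<'E'
from workcell import ctrl, vision
import cv2
for c in ["top","scene"]:
    im=vision.read_camera(c); cv2.imwrite(f"pics/{c}0.png",im[:,:,::-1])
    i=vision.camera_info(c); print(c,i)
    for n in ["jar","tin","heat_sink","relay","nest_round","nest_long","nest_medium","nest_small","block_battery","tape_red"]:
        print(n,[([round(float(v)) for v in d["location"]],round(float(d["conf"]),2)) for d in vision.find_in(n,c)])
print(ctrl.state())
E
```

```text
top {'fx': 399.3595434555671, 'fy': 399.3595434555671, 'cx': 323.65106056103764, 'cy': 203.84368217989032, 'R': array([[ 0.02732741, -0.99962491, -0.00180247],
       [-0.99796642, -0.0271781 , -0.05765743],
       [ 0.05758681,  0.00337443, -0.9983348 ]]), 't': array([ -24.55957199,  575.15360006, 1054.00897086])}
jar [([550, -6, 77], 0.76)]
tin []
heat_sink [([720, -353, 11], 0.67), ([550, -3, 76], 0.63), ([446, -58, 8], 0.5)]
relay [([433, -181, 40], 0.43)]
nest_round []
nest_long [([434, 118, 5], 0.63)]
nest_medium [([593, 288, 8], 0.6), ([446, 296, 14], 0.55)]
nest_small [([446, 296, 13], 0.96)]
block_battery []
tape_red [([689, -11, 14], 0.58)]
scene {'fx': 512.3718317836873, 'fy': 512.3718317836873, 'cx': 315.55888844217986, 'cy': 199.07085475675953, 'R': array([[ 0.67844734, -0.73412943,  0.02762596],
       [-0.28056321, -0.29367048, -0.91380629],
       [ 0.67896502,  0.61221861, -0.40520967]]), 't': array([-415.41105192,  217.46885149,  908.97930426])}
jar [([531, -23, 49], 0.61)]
tin [([425, -318, 20], 0.78), ([586, 279, 6], 0.64)]
heat_sink [([433, -70, 20], 0.9), ([718,
[... 321 characters left out ...]
 -17, 17], 0.83)]
{'time': 1.1, 'q': array([ 6.43191591e+01,  2.02246676e+01,  9.35844484e+01,  2.30779115e-03,
        6.61861971e+01, -1.38130240e-01]), 'qd': array([ 0.05544157,  0.11431778,  0.00471513, -0.09572124,  0.00619765,
       -0.04343615]), 'joint_torque': array([-1.19409728e-03, -5.93774951e+01, -3.34571779e+01,  6.96582953e-02,
        1.57289155e-02, -3.91486685e-05]), 'eef_pos': array([269.50204432, 563.95532393, 214.60960443]), 'tool_rot': array([ 1.79995308e+02, -2.10008239e-03,  1.54456358e+02]), 'contact_force': array([-0.24846331, -0.03920962, -0.08630277]), 'torque': array([-0.00511428,  0.06268341,  0.02934426]), 'gripper_force': 0.0, 'grip_width': 91.64908885469089}
```

View pics/top0.png

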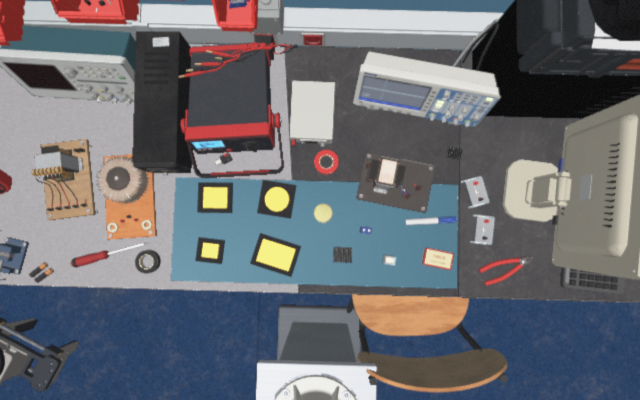

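View pics/scene0.png

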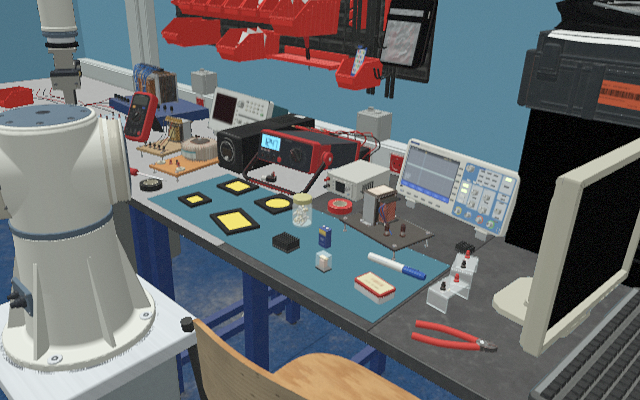

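Top view: the four nests are medium (215,197), round (277,199), small (210,250) and long (276,254). The spares are the jar (323,213), relay (390,260) and tin (438,258), with the battery at (366,230) and the tape at (326,161). There are two heat sinks: (343,255) on the mat looks about 18 px wide, and (454,153) behind the mat about 14 px. The one on the mat is larger and stands among the spares, so it fits. I'll confirm with a crop and measure.

```bash
cat > h.py <<'E'
import numpy as np, cv2
from workcell import ctrl, vision
def ray(cam,uv,z,info=None):
    i=info or vision.camera_info(cam); R=np.array(i["R"]);t=np.array(i["t"])
    u=(np.atleast_2d(uv)-[i["cx"],i["cy"]])/i["fx"]
    if cam=="wrist":
        r=np.linalg.norm(u,axis=1,keepdims=True)+1e-9
        d=np.c_[u/r*np.sin(r),np.cos(r)]
    else: d=np.c_[u,np.ones(len(u))]
    C=-R.T@t; d=d@R
    return (C+d*((z-C[2])/d[:,2])[:,None])[:,:2]
def rect(cam,mask,z,info=None):
    """oriented rectangle of a mask's biggest blob on plane z: centre, size (x-ish, y-ish), yaw of x-ish side"""
    cs,_=cv2.findContours(mask.astype(np.uint8),cv2.RETR_EXTERNAL,cv2.CHAIN_APPROX_NONE)
    c=max(cs,key=cv2.contourArea)[:,0,:].astype(float)
    w=ray(cam,c,z,info).astype(np.float32)
    (p,s,a)=cv2.minAreaRect(w); a=(a+45)%90-45 if abs((a+45)%90-45)<45 else a
    b=cv2.boxPoints((p,s,0)) if False else None
    d=w-np.array(p); ca,sa=np.cos(np.radians(a)),np.sin(np.radians(a))
    X=d@[ca,sa];Y=d@[-sa,ca]
    return np.round(p,1),(round(float(np.ptp(X)),1),round(float(np.ptp(Y)),1)),round(a,1)
def to(x,y,z,yaw):
    """row numbers that bring the tool from the present pose to a world pose pointing down"""
    s=ctrl.state(); d=np.array([x,y,z])-s["eef_pos"]; q=np.radians(s["tool_rot"][2]); c,n=np.cos(q),np.sin(q)
    t=-((yaw-s["tool_rot"][2]+180)%360-180)
    print("row",np.round(np.array([c*d[0]+n*d[1], n*d[0]-c*d[1], -d[2]])/250,4),round(t/360,4),"rows>=",max(np.linalg.norm(d)/41.7,abs(t)/7.16).round(1),"t",s["time"])
E
python3 - <<'E'
from h import *
im=vision.read_camera("top"); hsv=cv2.cvtColor(im,cv2.COLOR_RGB2HSV)
Y=cv2.inRange(hsv,(22,130,120),(36,255,255))
n,l,st,ce=cv2.connectedComponentsWithStats(Y)
for k in range(1,n):
    if st[k,4]>150: print("yellow",ce[k].round(),st[k,4],rect("top",l==k,6))
for nme,z in [("jar",80),("tin",24),("heat_sink",27),("relay",39)]:
    for d in vision.cut_out(nme,"top"):
        m=d["mask"]; ys,xs=np.nonzero(m); print(nme,round(d["conf"],2),xs.mean().round(),ys.mean().round(),rect("top",m,z))
a=cv2.resize(im[135:275,310:470],None,fx=4.9,fy=4.2,interpolation=cv2.INTER_CUBIC)
cv2.imwrite("pics/crop1.png",a[:,:,::-1]); i=vision.camera_info("wrist"); print(i["fx"],-np.array(i["R"]).T@i["t"],np.array(i["R"])[2])
to(440,-60,214,90)
E
```

```text
jar 0.64 323.0 212.0 (array([550.1,  -6.8]), (46.3, 46.3), -43.5)
tin 0.86 437.0 258.0 (array([ 440.2, -312.2]), (49.3, 85.5), -11.8)
heat_sink 0.69 455.0 152.0 (array([ 722. , -354.8]), (29.7, 40.5), 1.5)
heat_sink 0.55 342.0 254.0 (array([445.3, -60.8]), (39.4, 47.5), 1.5)
309.70691628693146 [200.90732876 597.75373522 385.11673417] [ 0.24206799 -0.11590092 -0.96331203]
row [-1.6915 -1.9577  0.0023] 0.179 rows>= 15.5 t 1.35
```

View pics/crop1.png

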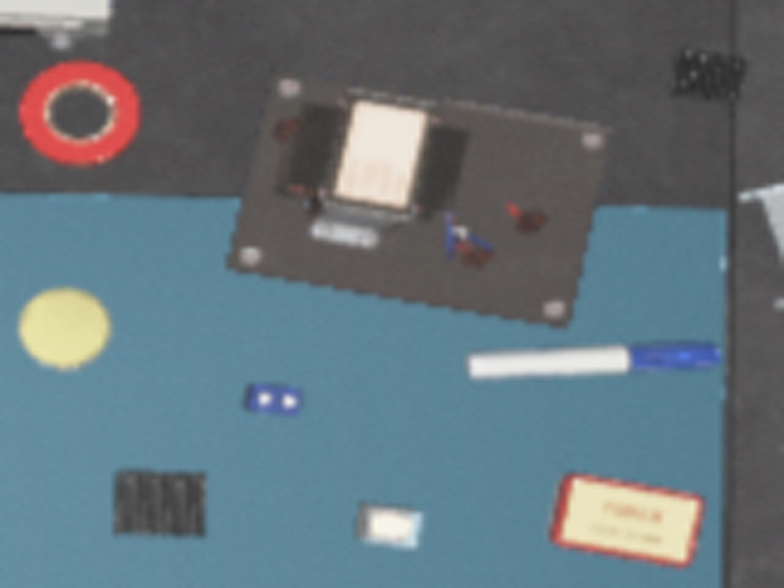

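The crop confirms it. The heat sink at crop (160,503) measures about 39x48 mm, against about 30x40 for the one at (710,75), so the one on the mat is meant. The jar lid is at (65,328), the relay at (392,525), the battery at (273,400), and the tin at (628,518) is turned about -12°.

Run:
```python
from h import *
im=vision.read_camera("top"); hsv=cv2.cvtColor(im,cv2.COLOR_RGB2HSV)
print(im[199,277],im[254,276],hsv[199,277])
Y=((im[:,:,0].astype(int)-im[:,:,2]>70)&(im[:,:,1].astype(int)-im[:,:,2]>60)).astype(np.uint8)
n,l,st,ce=cv2.connectedComponentsWithStats(Y)
for k in range(1,n):
    if st[k,4]>100 and ce[k][0]<450 and ce[k][1]<300: print("yellow",ce[k].round(),st[k,4],rect("top",l==k,6))
to(500,380,214,120)
```

```text
[246 240 129] [246 242 135] [ 28 121 246]
yellow [215. 197.] 531 (array([585.5, 286.2]), (57.1, 65.7), 1.6)
yellow [276. 199.] 481 (array([586. , 119.3]), (65.3, 62.4), 1.9)
yellow [275. 255.] 829 (array([436.1, 117.4]), (63.3, 92.9), -16.7)
yellow [210. 250.] 245 (array([443. , 294.1]), (39.8, 43.9), -5.5)
row [-1.1492 -0.2662  0.0024] 0.0957 rows>= 7.1 t 1.4
```

```bash
python3 -m creep '[-0.998,-0.786,0,0.15,1,-0.998,-0.786,0,0.15,1,-0.998,-0.786,0,0.15,1,-0.998,-0.786,0,0.15,1,-0.998,-0.786,0,0.15,1,-0.998,-0.786,0,0.15,1,-0.998,-0.786,0,0.15,1,-0.998,-0.786,0,0.15,1]' 20; python3 -c "
from h import *
to(540,10,214,90)"
```

```text
time: 2.07
eef_pos: [410.8, 276.0, 214.8]
tool_rot: [180.0, 0.0, 100.0]
contact_force: [0.8, 0.0, -0.4]
grip_width: 92.2
gripper_force: 0.0
row [-1.1376  0.3239  0.0032] 0.0278 rows>= 7.1 t 2.0667
```

```bash
python3 -m creep '[-0.99,0.32,0,0.028,1,-0.99,0.32,0,0.028,1,-0.99,0.32,0,0.028,1,-0.99,0.32,0,0.028,1,-0.99,0.32,0,0.028,1,-0.99,0.32,0,0.028,1,-0.99,0.32,0,0.028,1,-0.99,0.32,0,0.028,1]'
python3 - <<'E'
from h import *
i=vision.camera_info("wrist"); im=vision.read_camera("wrist"); cv2.imwrite("pics/w1.png",im[:,:,::-1])
for nme,z in [("jar",80),("heat_sink",27),("relay",39),("tin",24)]:
    for d in vision.cut_out(nme,"wrist"):
        m=d["mask"]; ys,xs=np.nonzero(m); print(nme,round(d["conf"],2),xs.mean().round(),ys.mean().round(),rect("wrist",m,z,i))
    print([ (d["location"],d["conf"]) for d in vision.find_in(nme,"wrist")][:2])
E
```

```text
time: 2.73
eef_pos: [534.6, 47.7, 214.6]
tool_rot: [180.0, 0.0, 90.2]
contact_force: [0.2, -0.7, -0.7]
grip_width: 91.9
gripper_force: 0.0
jar 0.88 328.0 232.0 (array([548.4,   6.5]), (45.0, 65.4), 10.3)
[([546.8, 3.7, 82.0], 0.61)]
heat_sink 0.67 250.0 261.0 (array([447.1, -53.1]), (38.6, 58.0), -3.9)
heat_sink 0.6 245.0 342.0 (array([ 428.8, -194.9]), (25.2, 25.1), -6.0)
[([450.3, -61.1, 21.0], 0.73)]
relay 0.51 246.0 342.0 (array([ 433.2, -183.4]), (24.1, 25.6), -12.7)
[([433.7, -192.7, 40.5], 0.53)]
tin 0.62 261.0 370.0 (array([ 447., -259.]), (36.8, 11.0), -2.0)
[([448.3, -61.8, 20.9], 0.61)]
```

View pics/w1.png

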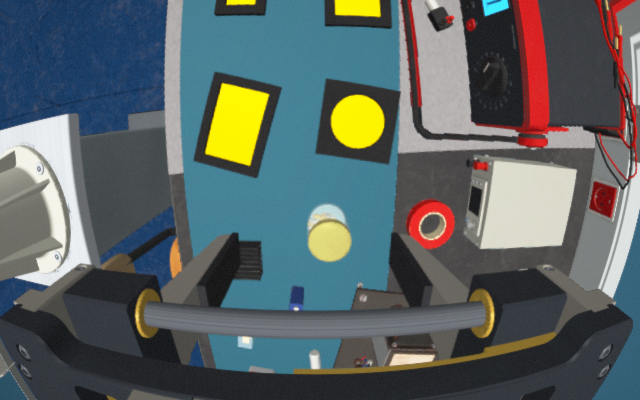

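The wrist view shows the jar lid at (330,241) with its body above it, the heat sink at (249,260), the battery at (297,298), and the round recess at (358,122). The long recess is at (237,124). I'll measure the lid and these two recesses.

Run:
```python
from h import *
i=vision.camera_info("wrist"); im=cv2.imread("pics/w1.png")[:,:,::-1].astype(int)
Y=((im[:,:,0]-im[:,:,2]>60)&(im[:,:,1]-im[:,:,2]>40)&(im[:,:,0]>120)).astype(np.uint8)
n,l,st,ce=cv2.connectedComponentsWithStats(Y)
for k in range(1,n):
    if st[k,4]>300 and 180<ce[k][0]<400 and ce[k][1]<280:
        print(ce[k].round(),st[k,4],rect("wrist",l==k,80 if 200<ce[k][1] else 6,i))
to(551,-5,120,90); to(551,-5,20,90)
```

```text
[358.   8.] 742 (array([584.2, 272.2]), (56.7, 22.9), 3.9)
[236. 123.] 3616 (array([434.2, 123.7]), (63.2, 93.8), -15.9)
[357. 121.] 2324 (array([585.1, 126.4]), (65.6, 66.7), 1.2)
[329. 240.] 1375 (array([549.3,   2.2]), (44.0, 47.4), 0.0)
row [-0.225   0.0695  0.3787] 0.0013 rows>= 2.7 t 3.1833
row [-0.225   0.0695  0.7787] 0.0013 rows>= 4.9 t 3.1833
```

```bash
cat >> h.py <<'E'
def yellow(cam,lim,z,name=None):
    i=vision.camera_info(cam); im=vision.read_camera(cam).astype(int)
    if name: cv2.imwrite(name,im[:,:,::-1])
    Y=((im[:,:,0]-im[:,:,2]>60)&(im[:,:,1]-im[:,:,2]>40)&(im[:,:,0]>120)).astype(np.uint8)
    n,l,st,ce=cv2.connectedComponentsWithStats(Y)
    for k in range(1,n):
        if st[k,4]>300 and lim[0]<ce[k][0]<lim[1] and lim[2]<ce[k][1]<lim[3]:
            print(ce[k].round(),st[k,4],rect(cam,l==k,z,i))
E
python3 - <<'E'
from h import *
print(ctrl.state()["eef_pos"]); yellow("wrist",(180,400,0,180),6); print(ctrl.state()["eef_pos"]); yellow("wrist",(180,400,180,280),80); 
to(550,-3,60,90)
E
```

```text
[533.16349422  51.11182349 214.68305171]
[360.   9.] 869 (array([586.8, 270.3]), (57.2, 27.0), 4.2)
[238. 126.] 3621 (array([436.2, 120.7]), (63.3, 93.7), -16.3)
[359. 124.] 2316 (array([586.7, 122.4]), (66.2, 66.1), -43.6)
[533.25732791  50.95029056 214.6848899 ]
[330. 243.] 1356 (array([550.5,  -1.5]), (44.1, 47.7), -0.0)
row [-0.2156  0.0652  0.6187] 0.0012 rows>= 3.9 t 3.2833
```

```bash
python3 -m creep '[-0.22,0.066,0.1,0,1,-0.22,0.066,0.1,0,1,-0.22,0.066,0.4,0,1,-0.22,0.066,0.779,0,1,-0.22,0.066,0.779,0,1,-0.22,0.066,0.779,0,1,-0.22,0.066,0.779,0,1,-0.22,0.066,0.779,0,1]' 25; python3 -c "
from h import *
to(550,-4,20,90)"
```

```text
time: 3.95
eef_pos: [548.3, -4.6, 18.1]
tool_rot: [-179.7, -0.0, 90.4]
contact_force: [-0.2, -0.2, 0.6]
grip_width: 91.9
gripper_force: 0.0
row [ 0.0022  0.0066 -0.0075] 0.0011 rows>= 0.1 t 3.95
```

```bash
python3 -m creep '[0,0,0,0,0,0,0,0,0,0,0,0,0,0,0,0,0,0,0,0,0,0,0,0,0,0,0,0,0,0,0,0,0,0,0,0,0,0,0,0]' 25
```

```text
time: 4.62
eef_pos: [550.8, -4.7, 20.5]
tool_rot: [179.9, 0.0, 90.4]
contact_force: [-1.5, 0.4, 7.5]
grip_width: 48.8
gripper_force: 25.0
```

```bash
python3 -m creep '[0,0,-0.24,0,0,0,0,-0.24,0,0,0.501,0.147,-0.24,0,0,0.501,0.147,-0.24,0,0,0.501,0.147,-0.24,0,0,0.501,0.147,-0.24,0,0,0.501,0.147,-0.24,0,0,0.501,0.147,-0.24,0,0]' ; python3 -m creep '[0,0,0,0,0,0,0,0,0,0]'
python3 - <<'E'
from h import *
to(586.6,121,40,90); yellow("wrist",(200,420,150,330),6+77,"pics/w2.png")
E
```

```text
time: 5.28
eef_pos: [585.4, 120.6, 79.3]
tool_rot: [-179.9, 0.0, 90.5]
contact_force: [-0.8, -0.5, -2.7]
grip_width: 48.5
gripper_force: 25.0
time: 5.45
eef_pos: [585.6, 119.3, 79.6]
tool_rot: [-179.9, 0.0, 90.3]
contact_force: [-0.9, 0.5, -2.3]
grip_width: 48.5
gripper_force: 25.0
row [0.0067 0.004  0.1583] 0.0008 rows>= 1.0 t 5.45
[317. 203.] 4007 (array([587.2, 148.4]), (45.6, 38.8), -18.8)
[313. 284.] 5209 (array([585.4, 100.6]), (68.4, 45.9), 0.3)
[419. 320.] 362 (array([657.2,  63.7]), (10.5, 46.6), 14.2)[ WARN:0@0.422] global loadsave.cpp:1063 imwrite_ Unsupported depth image for selected encoder is fallbacked to CV_8U.
```

View pics/w2.png

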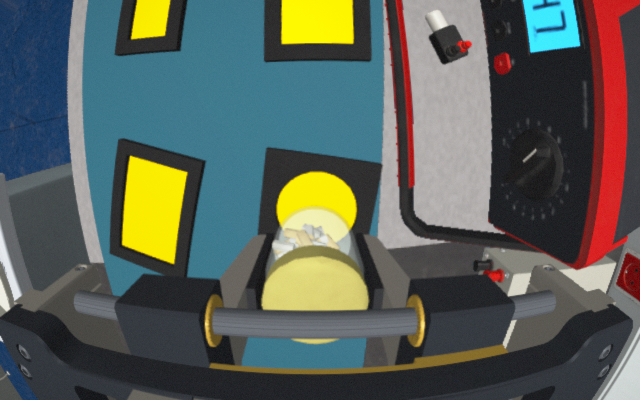

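The jar is held in the fingers with its lid at (315,290), above the round recess at (316,200). Now lowering.

```bash
python3 -m creep '[0.007,0.004,0.1,0,0,0.007,0.004,0.18,0,0,0.007,0.004,0.22,0,0,0.007,0.004,0.223,0,0,0.007,0.004,0.223,0,0,0.007,0.004,0.223,0,0,0.007,0.004,0.223,0,0,0.007,0.004,0.223,0,0]'; python3 -m creep '[0,0,0,0,0,0,0,0,0,0.4,0,0,0,0,1,0,0,0,0,1,0,0,0,0,1,0,0,0,0,1,0,0,0,0,1,0,0,0,0,1]'
```

```text
time: 6.17
eef_pos: [587.5, 122.4, 24.6]
tool_rot: [180.0, -0.0, 90.4]
contact_force: [-0.0, -0.3, -1.3]
grip_width: 48.6
gripper_force: 25.0
time: 6.83
eef_pos: [587.3, 122.6, 24.1]
tool_rot: [180.0, -0.0, 90.4]
contact_force: [0.3, 0.6, -0.5]
grip_width: 86.5
gripper_force: 0.0
```

```bash
python3 -m creep '[0,0,-0.4,0,1,0,0,-0.76,0,1,0,0,-0.76,0,1,0,0,-0.76,0,1,-0.6,-0.36,-0.76,0,1,-0.9,-0.56,-0.76,0,1,-0.9,-0.56,-0.76,0,1,-0.9,-0.56,-0.76,0,1]'; python3 -c "
from h import *
yellow('wrist',(180,420,150,330),83)
to(445,-250,214,81)"
```

```text
time: 7.5
eef_pos: [499.6, -20.1, 206.6]
tool_rot: [180.0, 0.0, 90.4]
contact_force: [-0.3, -0.6, 0.2]
grip_width: 92.0
gripper_force: 0.0
[186. 238.] 939 (array([359.3, -66.1]), (25.0, 77.0), -2.0)
row [-0.8989 -0.2088 -0.0293] 0.0261 rows>= 5.5 t 7.55
```

```bash
python3 -m creep '[-0.9,-0.21,0,0.026,1,-0.9,-0.21,0,0.026,1,-0.9,-0.21,0,0.026,1,-0.9,-0.21,0,0.026,1,-0.9,-0.21,0,0.026,1,-0.9,-0.21,0,0.026,1,-0.9,-0.21,0,0.026,1,-0.9,-0.21,0,0.026,1]'
python3 - <<'E'
from h import *
ctrl_s=ctrl.state()["eef_pos"]; vision.read_camera("wrist")
i=vision.camera_info("wrist"); im=vision.read_camera("wrist"); cv2.imwrite("pics/w3.png",im[:,:,::-1])
for d in vision.cut_out("tin","wrist"):
    m=d["mask"]; ys,xs=np.nonzero(m); print(round(d["conf"],2),xs.mean().round(),ys.mean().round(),rect("wrist",m,24,i))
for d in vision.cut_out("relay","wrist"):
    m=d["mask"]; ys,xs=np.nonzero(m); print(round(d["conf"],2),xs.mean().round(),ys.mean().round(),rect("wrist",m,39,i))
print(ctrl_s,ctrl.state()["eef_pos"])
E
```

```text
time: 8.22
eef_pos: [449.3, -245.3, 206.1]
tool_rot: [-180.0, -0.0, 80.9]
contact_force: [-0.1, 1.1, 0.7]
grip_width: 91.9
gripper_force: 0.0
0.75 315.0 236.0 (array([ 439.5, -307.9]), (47.0, 80.9), -10.3)
0.32 351.0 67.0 (array([ 511.9, -115.5]), (25.6, 33.2), -1.8)
0.62 291.0 135.0 (array([ 433.2, -181.9]), (23.9, 27.5), -9.5)
[ 449.32982623 -245.31222594  206.11524026] [ 450.02034241 -243.2481767   206.1445374 ]
```

View pics/w3.png

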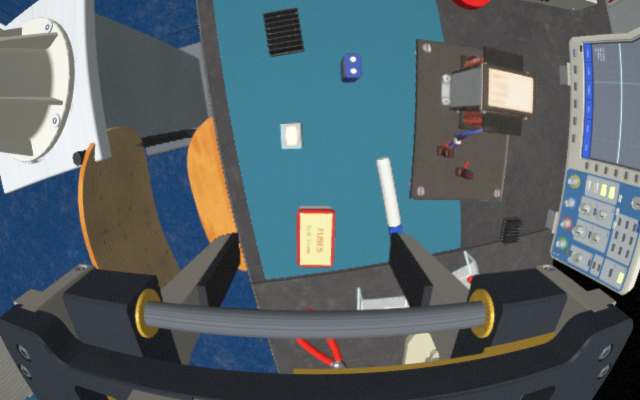

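The wrist view shows the tin at (315,238) between the open fingers' lines, with the relay at (291,135) and the marker at (390,195). The marker is clear if I open only to about 64 mm.

```bash
python3 -c "
from h import *
to(439.8,-310.5,11.5,79)"
```

```text
row [-0.2721  0.0013  0.7786] 0.0058 rows>= 4.9 t 8.4167
```

```bash
python3 -m creep '[-0.272,0.001,0.1,0.006,0.7,-0.272,0.001,0.1,0.006,0.7,-0.272,0.001,0.4,0.006,0.7,-0.272,0.001,0.75,0.006,0.7,-0.272,0.001,0.75,0.006,0.7,-0.272,0.001,0.779,0.006,0.7,-0.272,0.001,0.779,0.006,0.7,-0.272,0.001,0.779,0.006,0.7]' 20;python3 -m creep '[0,0,0,0,0.7,0,0,0,0,0.7]'; python3 -c "
from h import *
to(439.8,-310.5,11.5,79)"
```

```text
time: 9.08
eef_pos: [438.2, -309.6, 9.8]
tool_rot: [-179.7, -0.1, 78.9]
contact_force: [0.3, -0.2, 1.3]
grip_width: 64.1
gripper_force: 0.0
time: 9.25
eef_pos: [441.4, -312.4, 14.1]
tool_rot: [179.8, 0.1, 78.9]
contact_force: [0.8, -0.7, 0.2]
grip_width: 64.5
gripper_force: 0.0
row [ 0.0064 -0.0076  0.0104] -0.0003 rows>= 0.1 t 9.25
```

```bash
python3 -m creep '[0,0,0,0,0,0,0,0,0,0,0,0,0,0,0,0,0,0,0,0,0,0,0,0,0,0,0,0,0,0,0,0,0,0,0]' 20
```

```text
time: 9.83
eef_pos: [440.3, -312.2, 13.0]
tool_rot: [179.9, 0.1, 78.9]
contact_force: [-1.4, 1.1, 11.3]
grip_width: 46.2
gripper_force: 20.0
```

```bash
python3 -m creep '[0,0,-0.2,0,0,0,0,-0.39,0,0,0,0,-0.39,0,0,0.5,0,-0.39,0.015,0,0.98,0.18,-0.39,0.015,0,0.98,0.18,-0.39,0.015,0,0.98,0.18,-0.39,0.015,0,0.98,0.18,-0.39,0.015,0]'; python3 -c "
from h import *
to(436.2,119,110,73.6)"
```

```text
time: 10.5
eef_pos: [514.7, -116.4, 109.7]
tool_rot: [179.9, -0.0, 73.4]
contact_force: [1.6, -0.9, -0.3]
grip_width: 45.9
gripper_force: 19.9
row [ 0.8128 -0.5699 -0.0011] -0.0005 rows>= 6.0 t 10.5
```

```bash
python3 -m creep '[0.812,-0.57,0,0,0,0.812,-0.57,0,0,0,0.812,-0.57,0,0,0,0.812,-0.57,0,0,0,0.812,-0.57,0,0,0,0.812,-0.57,0,0,0,0.812,-0.57,0,0,0,0.812,-0.57,0,0,0]'; python3 -m creep '[0,0,0,0,0,0,0,0,0,0]'
python3 - <<'E'
from h import *
cv2.imwrite("pics/w4.png",vision.read_camera("wrist")[:,:,::-1]); to(436.2,119,17,73.6)
E
```

```text
time: 11.17
eef_pos: [434.9, 119.0, 109.5]
tool_rot: [180.0, -0.0, 73.7]
contact_force: [-0.2, -0.7, -0.7]
grip_width: 45.8
gripper_force: 19.9
time: 11.33
eef_pos: [435.9, 116.3, 109.2]
tool_rot: [180.0, -0.0, 73.4]
contact_force: [0.5, -0.8, -1.4]
grip_width: 46.3
gripper_force: 19.9
row [ 0.0116 -0.0022  0.3683] -0.0007 rows>= 2.2 t 11.3833
```

View pics/w4.png

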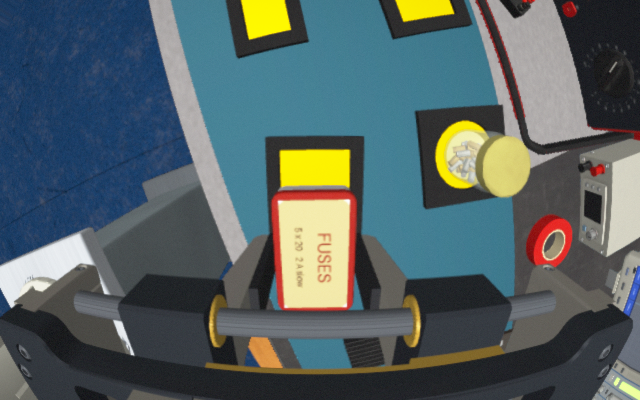

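The tin is held square to the long recess, its top spanning rows 195–310 at column 314. The jar stands inside its yellow round recess at (465,155). I'll check how far off centre the tin is in the grip.

Run:
```python
from h import *
s=ctrl.state(); print(s["eef_pos"], ray("wrist",[[314,194],[314,310],[273,252],[356,252]],120.))
yellow("wrist",(260,370,140,190),6)
to(436.2,119,17,73.6)
```

```text
[435.90063077 116.06421277 109.07627636] [[445.89040164 152.13612696]
 [424.58772925  81.45425975]
 [413.79228657 126.40290524]
 [458.97645624 112.82705628]]
[314. 167.] 2615 (array([444.7, 147.9]), (63.0, 34.6), -16.7)
row [ 0.0118 -0.0023  0.368 ] -0.0007 rows>= 2.2 t 11.4333
```

```bash
python3 -m creep '[0.012,-0.002,0.15,0,0,0.012,-0.002,0.28,0,0,0.012,-0.002,0.35,0,0,0.012,-0.002,0.365,0,0,0.012,-0.002,0.37,0,0,0.012,-0.002,0.372,0,0,0.012,-0.002,0.372,0,0,0.012,-0.002,0.372,0,0]'; python3 -m creep '[0,0,0,0,0,0,0,0,0,0.1,0,0,0,0,0.8,0,0,0,0,0.8,0,0,0,0,0.8,0,0,0,0,0.8,0,0,0,0,0.8]'
```

```text
time: 12.1
eef_pos: [436.4, 119.9, 16.5]
tool_rot: [180.0, -0.0, 73.4]
contact_force: [-0.0, -0.4, -1.1]
grip_width: 46.5
gripper_force: 20.0
time: 12.68
eef_pos: [435.8, 120.2, 16.0]
tool_rot: [180.0, 0.0, 73.5]
contact_force: [0.1, 0.5, 0.7]
grip_width: 73.6
gripper_force: 0.0
```

```bash
python3 -m creep '[0,0,-0.4,0,0.8,0,0,-0.76,0,0.8,0,0,-0.76,0,1,0,0,-0.76,0,1,-0.468,0.18,-0.76,-0.048,1,-0.468,0.18,-0.76,-0.048,1,-0.468,0.18,-0.76,-0.048,1,-0.468,0.18,-0.76,-0.048,1]'; python3 -m creep '[0,0,0,0,1,0,0,0,0,1]'
python3 - <<'E'
from h import *
i=vision.camera_info("wrist"); im=vision.read_camera("wrist"); cv2.imwrite("pics/w5.png",im[:,:,::-1])
for n,z in (("heat_sink",27),("relay",39)):
  for d in vision.cut_out(n,"wrist"):
    m=d["mask"]; ys,xs=np.nonzero(m); print(n,round(d["conf"],2),xs.mean().round(),ys.mean().round(),rect("wrist",m,z,i))
to(446,-60,11.5,91)
E
```

```text
time: 13.35
eef_pos: [446.0, -8.0, 207.3]
tool_rot: [179.9, 0.1, 91.1]
contact_force: [0.3, 1.3, -0.2]
grip_width: 92.0
gripper_force: 0.0
time: 13.52
eef_pos: [445.6, -5.2, 206.0]
tool_rot: [180.0, -0.0, 90.6]
contact_force: [-0.3, -0.1, 0.4]
grip_width: 91.8
gripper_force: 0.0
heat_sink 0.72 311.0 226.0 (array([441. , -54.9]), (39.8, 53.7), 0.6)
relay 0.57 305.0 302.0 (array([ 434.1, -155.2]), (18.3, 19.1), 0.3)
row [-2.246e-01 -1.000e-04  7.761e-01] -0.0007 rows>= 4.8 t 13.6667
```

View pics/w5.png

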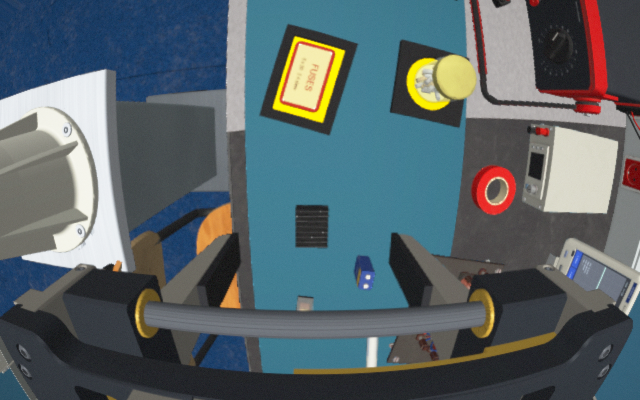

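The tin sits within the long recess at (310,78) and the jar in the round one at (440,80). The heat sink is at (311,226), square to the tool, and the battery at (365,272) is clear.

```bash
python3 -m creep '[-0.217,-0.012,0.1,-0.001,0.75,-0.217,-0.012,0.1,-0.001,0.75,-0.217,-0.012,0.4,-0.001,0.75,-0.217,-0.012,0.74,-0.001,0.75,-0.217,-0.012,0.74,-0.001,0.75,-0.217,-0.012,0.772,-0.001,0.75,-0.217,-0.012,0.772,-0.001,0.75,-0.217,-0.012,0.772,-0.001,0.75]' 20;python3 -m creep '[0,0,0,0,0.75,0,0,0,0,0,0,0,0,0,0,0,0,0,0,0,0,0,0,0,0,0,0,0,0,0,0,0,0,0,0,0,0,0,0,0]'
```

```text
time: 14.33
eef_pos: [441.1, -57.9, 11.2]
tool_rot: [-179.6, -0.1, 91.2]
contact_force: [0.1, -0.2, 1.1]
grip_width: 69.1
gripper_force: 0.0
time: 15.0
eef_pos: [443.9, -59.2, 14.1]
tool_rot: [179.9, 0.0, 91.1]
contact_force: [-3.2, 0.6, 13.9]
grip_width: 40.1
gripper_force: 20.0
```

Held at 40.1 mm. Before lowering at the medium nest, I'll check the power supply's handle for height clearance.

```bash
python3 -m creep '[0,0,-0.2,0,0,0,0,-0.4,0,0,0,0,-0.4,0,0,0.5,0,-0.4,0,0,0.97,0.2,-0.4,0,0,0.97,0.2,-0.4,0,0,0.97,0.2,-0.4,0,0,0.97,0.2,-0.4,0,0]'
python3 - <<'E'
from h import *
for z in (0,40,80,120):
    X=ray("top",[[281,171]],z)[0]; i=vision.camera_info("scene"); c=np.array(i["R"])@np.r_[X,z]+i["t"]
    print(z,X.round(),(c[:2]/c[2]*i["fx"]+[i["cx"],i["cy"]]).round())
to(586,287.5,115,91.5)
cv2.imwrite("pics/s2.png",cv2.resize(vision.read_camera("scene")[130:260,160:420,::-1],None,fx=3,fy=3,interpolation=cv2.INTER_CUBIC))
E
```

```text
time: 15.67
eef_pos: [479.7, 146.9, 113.5]
tool_rot: [180.0, -0.0, 91.1]
contact_force: [0.6, -1.0, -0.4]
grip_width: 39.9
gripper_force: 20.0
0 [663. 110.] [299. 199.]
40 [658. 106.] [299. 186.]
80 [652. 101.] [299. 174.]
120 [647.  97.] [299. 161.]
row [ 0.5543  0.4354 -0.0061] -0.0012 rows>= 4.2 t 15.6667
```

View pics/s2.png

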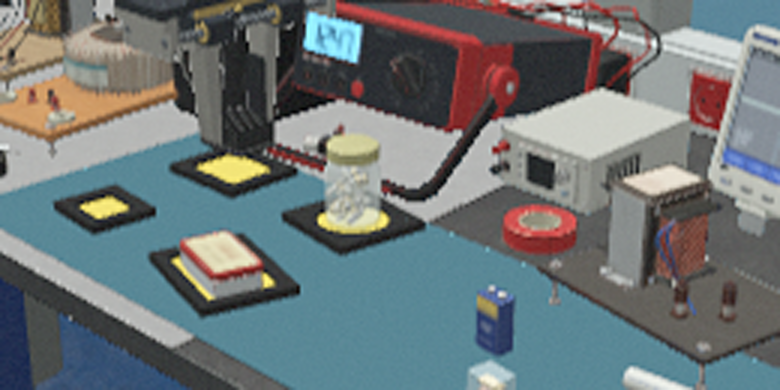

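The jar and tin stand in their recesses. The handle's corner at scene (300,195) lies at z of about 12, so it is low, and the supply's front is at x ≥ 700. The gripper body reaches about 680, which clears it.

```bash
python3 -m creep '[0.554,0.435,0,-0.001,0,0.554,0.435,0,-0.001,0,0.554,0.435,0,-0.001,0,0.554,0.435,0,-0.001,0,0.554,0.435,0,-0.001,0,0.554,0.435,0,-0.001,0,0.554,0.435,0,-0.001,0,0.554,0.435,0,-0.001,0]'
python3 - <<'E'
from h import *
s=ctrl.state(); print(s["eef_pos"])
yellow("wrist",(200,450,50,330),6,"pics/w6.png")
to(586,287.5,17.5,91.5)
E
```

```text
time: 16.38
eef_pos: [584.5, 284.2, 112.6]
tool_rot: [-179.9, 0.1, 91.4]
contact_force: [-1.1, 0.6, -1.3]
grip_width: 40.0
gripper_force: 20.0
[584.47681279 284.20090259 112.57075707]
[317. 184.] 2782 (array([585.9, 301.6]), (57.3, 41.4), 1.2)
[402. 322.] 453 (array([685.3, 143.4]), (18.3, 77.3), 10.1)
row [0.0135 0.006  0.381 ] -0.0002 rows>= 2.3 t 16.4333[ WARN:0@0.441] global loadsave.cpp:1063 imwrite_ Unsupported depth image for selected encoder is fallbacked to CV_8U.
```

View pics/w6.png

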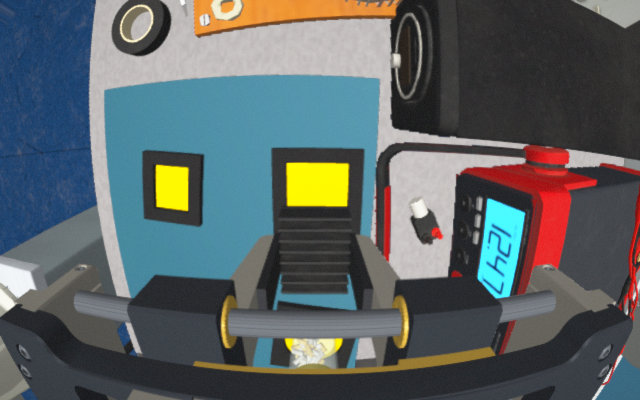

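The heat sink hangs square above the medium recess; its fins span rows 207–292 at column 315, and the recess's far edge is near row 162. I'll check its offset in the grip.

Run:
```python
from h import *
s=ctrl.state(); z=s["eef_pos"][2]-11+24; print(s["eef_pos"], ray("wrist",[[315,208],[315,292],[278,250],[353,250]],z).round(1))
yellow("wrist",(110,200,150,230),6)
to(586,288,17.2,91.5)
```

```text
[584.57898788 284.08900605 112.74743554] [[584.  314.5]
 [585.2 262.5]
 [563.9 289.5]
 [605.8 290.5]]
[172. 187.] 1421 (array([441.9, 296.4]), (37.5, 44.6), -5.2)
row [0.0152 0.005  0.3831] -0.0003 rows>= 2.3 t 16.4833
```

```bash
python3 -m creep '[0.005,0.005,0.15,0,0,0.005,0.005,0.28,0,0,0.005,0.005,0.36,0,0,0.005,0.005,0.375,0,0,0.005,0.005,0.38,0,0,0.005,0.005,0.383,0,0,0.005,0.005,0.383,0,0,0.005,0.005,0.383,0,0]'; python3 -m creep '[0,0,0,0,0,0,0,0,0,0.1,0,0,0,0,0.75,0,0,0,0,0.75,0,0,0,0,0.75,0,0,0,0,0.75,0,0,0,0,0.75]'
```

```text
time: 17.15
eef_pos: [587.4, 286.8, 18.2]
tool_rot: [179.9, -0.0, 91.4]
contact_force: [0.6, -0.2, -0.7]
grip_width: 39.6
gripper_force: 20.0
time: 17.73
eef_pos: [587.0, 286.9, 17.2]
tool_rot: [180.0, -0.0, 91.5]
contact_force: [0.2, -0.0, -1.2]
grip_width: 68.9
gripper_force: 0.0
```

```bash
python3 -m creep '[0,0,-0.4,0,0.75,0,0,-0.75,0,0.75,0,0,-0.75,0,1,0,0,-0.75,0,1,-0.5,-0.2,-0.75,0.03,1,-0.98,-0.4,-0.75,0.03,1,-0.98,-0.4,-0.75,0.03,1,-0.98,-0.4,-0.75,0.03,1]'; python3 -c "
from h import *
to(433,-128,205,80.5)"
```

```text
time: 18.4
eef_pos: [527.4, 130.4, 198.7]
tool_rot: [180.0, -0.0, 80.7]
contact_force: [1.2, -0.7, 0.8]
grip_width: 92.1
gripper_force: 0.0
row [-1.0812 -0.2054 -0.0251] 0.0005 rows>= 6.6 t 18.4
```

```bash
python3 -m creep '[-1,-0.206,-0.02,0,1,-1,-0.206,-0.02,0,1,-1,-0.206,-0.02,0,1,-1,-0.206,-0.02,0,1,-1,-0.206,-0.02,0,1,-1,-0.206,-0.02,0,1,-1,-0.206,-0.02,0,1,-1,-0.206,-0.02,0,1]';python3 -m creep '[-0.06,0,0,0,1,-0.06,0,0,0,1,-0.06,0,0,0,1]'
python3 - <<'E'
from h import *
i=vision.camera_info("wrist"); im=vision.read_camera("wrist")
for d in vision.cut_out("relay","wrist"):
    m=d["mask"]; ys,xs=np.nonzero(m); print(round(d["conf"],2),xs.mean().round(),ys.mean().round(),rect("wrist",m,39,i))
print([(d["location"].round() if hasattr(d["location"],"round") else d["location"],d["conf"]) for d in vision.find_in("relay","wrist")])
cv2.imwrite("pics/w7.png",cv2.resize(im[130:330,200:440,::-1],None,fx=3,fy=3,interpolation=cv2.INTER_CUBIC))
to(433,-183,13.5,80.5)
E
```

```text
time: 19.07
eef_pos: [436.2, -108.6, 203.6]
tool_rot: [180.0, 0.0, 80.4]
contact_force: [-0.0, 0.5, 0.7]
grip_width: 91.9
gripper_force: 0.0
time: 19.32
eef_pos: [435.0, -120.6, 203.3]
tool_rot: [180.0, -0.0, 80.6]
contact_force: [0.1, 0.4, -0.1]
grip_width: 92.0
gripper_force: 0.0
[([429.5, -182.0, 38.4], 0.81)]
row [-0.2487  0.0332  0.7588] 0.0006 rows>= 4.8 t 19.4667
```

View pics/w7.png

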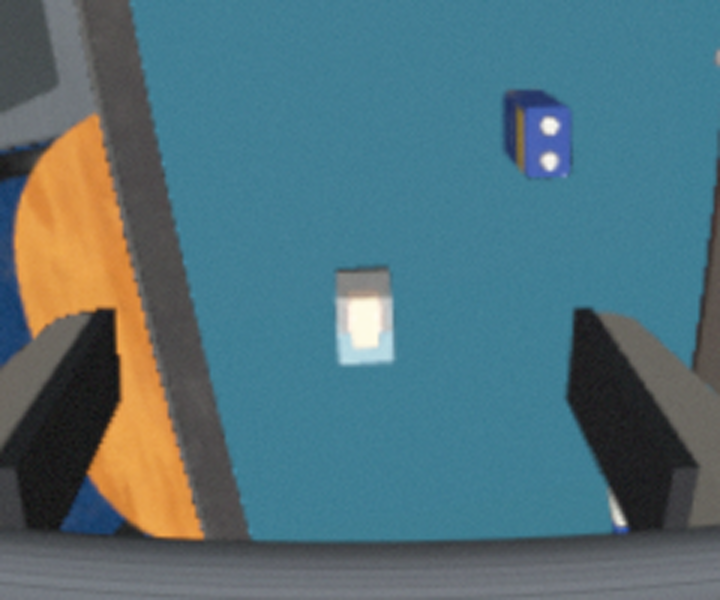

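The relay crop shows the top face spanning (337,298)–(394,363) and the base front edge (336,270)–(389,267). The battery at (540,135) is well clear.

Run:
```python
from h import *
c=np.array([[337,299],[391,297],[394,362],[339,364]])/3+[200,130]
w=ray("wrist",c,39).round(1); print(w,w.mean(0)); b=ray("wrist",np.array([[336,270],[389,267]])/3+[200,130],3.); print(b)
for a in (w[1]-w[0],w[2]-w[3],b[1]-b[0]): print(np.degrees(np.arctan2(a[1],a[0])),np.hypot(*a))
to(432.5,-182.5,14.5,81)
```

```text
[[ 423.9 -167.4]
 [ 444.5 -170. ]
 [ 441.7 -197.3]
 [ 420.2 -194.6]] [ 432.575 -182.325]
[[ 423.17819486 -167.7099968 ]
 [ 445.41175071 -170.0377283 ]]
-7.193470055295515 20.763429389192936
-7.15781301361585 21.668871682669593
-5.976780670504452 22.355074131502743
row [-0.2471  0.0309  0.7548] -0.0008 rows>= 4.8 t 19.4667
```

```bash
python3 -m creep '[-0.246,0.031,0.1,-0.006,0.6,-0.246,0.031,0.1,-0.006,0.6,-0.246,0.031,0.4,-0.006,0.6,-0.246,0.031,0.7,-0.006,0.6,-0.246,0.031,0.7,-0.006,0.6,-0.246,0.031,0.745,-0.006,0.6,-0.246,0.031,0.745,-0.006,0.6,-0.246,0.031,0.745,-0.006,0.6]' 15;python3 -m creep '[0,0,0,0,0.6,0,0,0,0,0,0,0,0,0,0,0,0,0,0,0,0,0,0,0,0,0,0,0,0,0,0,0,0,0,0,0,0,0,0,0]'
```

```text
time: 20.13
eef_pos: [431.0, -182.1, 16.0]
tool_rot: [-179.7, -0.1, 82.9]
contact_force: [0.8, 0.1, -0.2]
grip_width: 55.1
gripper_force: 0.0
time: 20.8
eef_pos: [432.6, -183.6, 17.7]
tool_rot: [179.9, 0.0, 82.8]
contact_force: [-0.8, 0.0, 10.1]
grip_width: 22.6
gripper_force: 15.0
```

```bash
python3 -m creep '[0,0,-0.2,0,0,0,0,-0.39,0,0,0.5,0,-0.39,-0.005,0,1,-0.1,-0.39,-0.005,0,1,-0.1,-0.39,-0.005,0,1,-0.1,-0.39,-0.005,0,1,-0.1,-0.39,-0.005,0,1,-0.1,-0.39,-0.005,0]'; python3 -c "
from h import *
to(442.5,294,115,84.6)"
```

```text
time: 21.47
eef_pos: [438.1, 67.6, 114.8]
tool_rot: [180.0, -0.0, 84.6]
contact_force: [1.1, -0.1, -1.1]
grip_width: 22.8
gripper_force: 15.0
row [ 9.032e-01 -6.810e-02 -8.000e-04] -0.0 rows>= 5.4 t 21.4667
```

```bash
python3 -m creep '[0.9,-0.068,0,0,0,0.9,-0.068,0,0,0,0.9,-0.068,0,0,0,0.9,-0.068,0,0,0,0.9,-0.068,0,0,0,0.9,-0.068,0,0,0,0.9,-0.068,0,0,0,0.9,-0.068,0,0,0]'; python3 -m creep '[0,0,0,0,0,0,0,0,0,0]'
python3 - <<'E'
from h import *
print(ctrl.state()["eef_pos"])
yellow("wrist",(200,450,50,330),6,"pics/tmp.png")
im=cv2.imread("pics/tmp.png"); cv2.imwrite("pics/w8.png",cv2.resize(im[120:330,220:460],None,fx=3,fy=2.85))
to(442.5,295,21,84.6)
E
```

```text
time: 22.13
eef_pos: [442.3, 291.8, 114.2]
tool_rot: [-180.0, 0.0, 84.7]
contact_force: [-0.2, -0.3, -1.0]
grip_width: 22.4
gripper_force: 15.0
time: 22.3
eef_pos: [442.5, 289.9, 114.3]
tool_rot: [-180.0, 0.0, 84.6]
contact_force: [0.3, 0.2, -0.5]
grip_width: 22.2
gripper_force: 15.0
[442.51284894 289.94070016 114.29918343]
[450. 179.] 992 (array([587.4, 288.8]), (55.3, 66.7), 1.1)
[315. 195.] 1924 (array([443.3, 296.3]), (38.6, 44.3), -5.1)
[370. 324.] 338 (array([489.8, 139.9]), (13.1, 75.3), 0.4)
row [ 0.0199 -0.0026  0.3737] -0.0002 rows>= 2.2 t 22.35[ WARN:0@0.417] global loadsave.cpp:1063 imwrite_ Unsupported depth image for selected encoder is fallbacked to CV_8U.
```

View pics/w8.png

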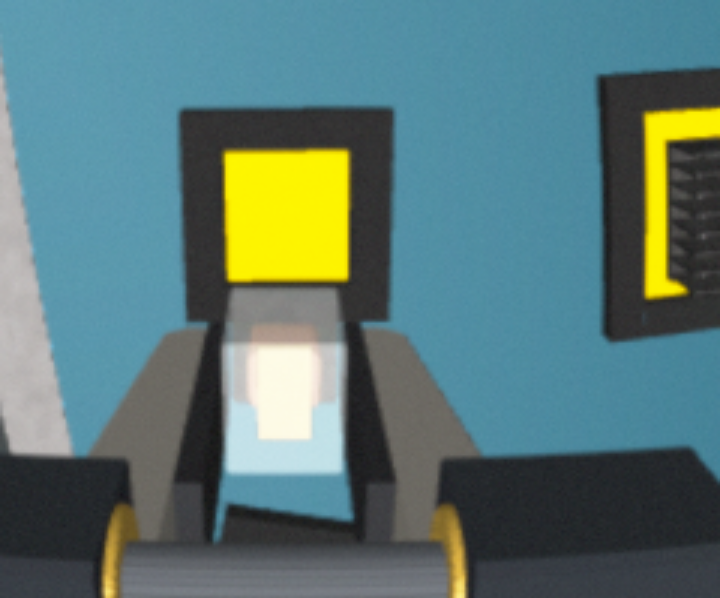

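The relay is upright and square to the small recess, with its top face at crop rows 343–473. The heat sink is seen inside the medium recess at the right.

Run:
```python
from h import *
s=ctrl.state(); z=s["eef_pos"][2]-14.7+36
w=ray("wrist",[[220+284/3,120+343/2.85],[220+284/3,120+473/2.85]],z); print(s["eef_pos"],w.round(1),w.mean(0))
```

```text
[442.66711177 289.97888683 114.4155621 ] [[443.9 305.2]
 [441.3 277.7]] [442.59303987 291.44385703]
```

```bash
python3 -m creep '[0.018,0.001,0.15,0,0,0.018,0.001,0.28,0,0,0.018,0.001,0.35,0,0,0.018,0.001,0.367,0,0,0.018,0.001,0.372,0,0,0.018,0.001,0.374,0,0,0.018,0.001,0.374,0,0,0.018,0.001,0.374,0,0]'; python3 -m creep '[0,0,0,0,0,0,0,0,0,0.1,0,0,0,0,0.15,0,0,0,0,0.6,0,0,0,0,0.6,0,0,0,0,0.6,0,0,0,0,0.6]'; python3 -m creep '[0,0,-0.4,0,0.6,0,0,-0.8,0,0.6,0,0,-0.8,0,0.6,0,0,-0.8,0,0.6,0,0,-0.8,0,0.6,0,0,-0.8,0,0.6,0,0,-0.8,0,0.6,0,0,-0.8,0,0.6]'
```

```text
time: 23.02
eef_pos: [444.1, 295.8, 21.7]
tool_rot: [179.9, -0.0, 84.6]
contact_force: [-0.6, 0.2, -1.0]
grip_width: 22.5
gripper_force: 15.0
time: 23.6
eef_pos: [443.4, 295.9, 21.0]
tool_rot: [-180.0, 0.0, 84.6]
contact_force: [1.2, 0.1, 0.2]
grip_width: 47.1
gripper_force: 0.0
time: 24.27
eef_pos: [443.0, 295.5, 220.3]
tool_rot: [-180.0, 0.0, 84.6]
contact_force: [0.0, 0.0, -1.2]
grip_width: 55.2
gripper_force: 0.0
```

```bash
python3 -m creep '[0.3,0,0,0,0.6,0.3,0,0,0,0.6,0.3,0,0,0,0.6,0.3,0,0,0,0.6]'
python3 - <<'E'
from h import *
a=vision.read_camera("wrist")[60:330,160:520]; b=vision.read_camera("scene")[140:300,150:430]
o=np.vstack([cv2.resize(a,(800,300)) if 0 else cv2.resize(a,(400,300)),]); p=cv2.resize(b,(525,300))
cv2.imwrite("pics/end.png",np.vstack([np.pad(cv2.resize(a,(525,300)),((0,0),(0,0),(0,0))),p])[:,:,::-1])
E
```

```text
time: 24.6
eef_pos: [449.5, 370.9, 218.4]
tool_rot: [-179.8, 0.2, 84.7]
contact_force: [-0.6, -1.0, -1.2]
grip_width: 55.0
gripper_force: 0.0
```

View pics/end.png

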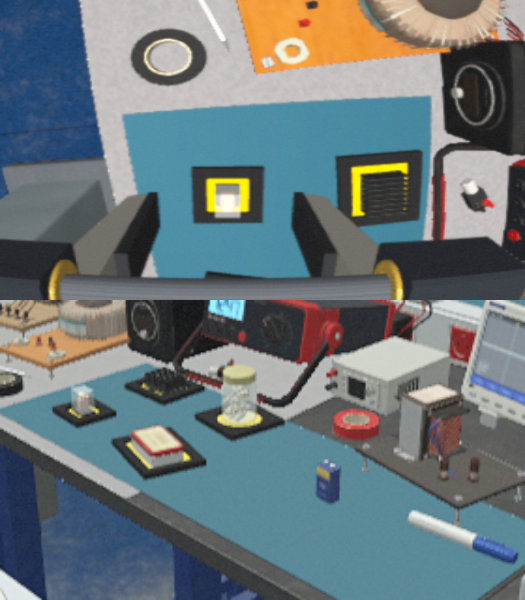

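All four spares appear in their recesses: relay (227,195), heat sink (385,190), and in the scene the tin (158,445) and jar (240,395). The battery and tape have not moved. A last top-view crop will check the heat sink and tin for full seating.

```bash
python3 -m creep '[0.9,0,0,0,0.6,0.9,0,0,0,0.6,0.9,0,0,0,0.6,0.9,0,0,0,0.6,0.9,0,0,0,0.6,0.9,0,0,0,0.6,0.9,0,0,0,0.6]'
python3 - <<'E'
from h import *
a=vision.read_camera("top")[175:280,185:310]
cv2.imwrite("pics/top2.png",cv2.resize(a,None,fx=5.7,fy=5.7,interpolation=cv2.INTER_CUBIC)[:,:,::-1])
E
```

```text
time: 25.28
eef_pos: [471.2, 596.6, 219.2]
tool_rot: [-179.9, 0.0, 84.7]
contact_force: [-0.2, -1.3, -0.7]
grip_width: 55.1
gripper_force: 0.0
```

View pics/top2.png

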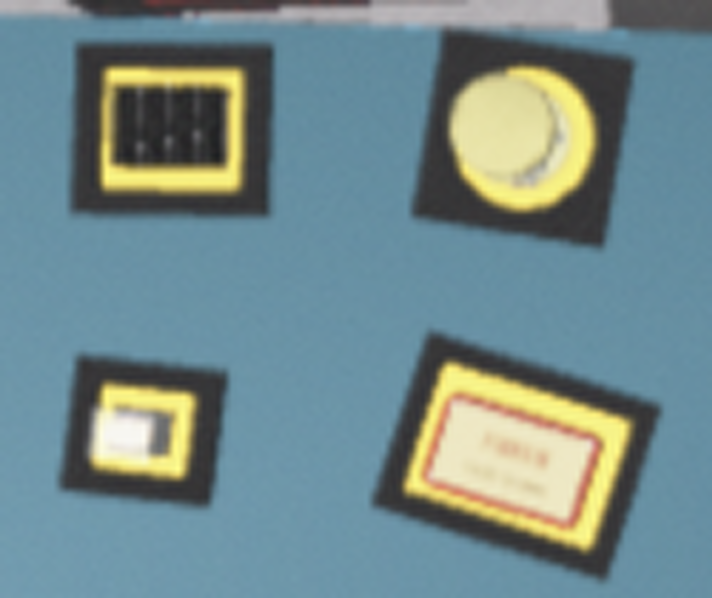

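From above, yellow shows on all four sides of the heat sink (172,125) and the tin (515,460). The jar (515,135) and relay (140,432) lean only by parallax, so all are seated. I'm handing the job in.

```bash
python3 -c "
from workcell import ctrl
print(ctrl.state()['qd'].round(2)); print(ctrl.finish_job())"
```

```text
[-1.57 -2.01  2.92 -0.5   0.06 -0.45]
the job is handed in; nothing more can be done
None
```

The jar, tin, heat sink and relay are each upright in their matching recess and released, the battery and tape were left untouched, and the job is handed in at about 25 s.

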